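# Kit two assembly jobs at the bench

### The arm

A 6-joint arm with a two-finger parallel gripper is mounted at the origin on the work surface. World frame = base frame: x ahead of the robot, y to its left, z up, the work surface at z = 0. Lengths are in m, angles in rad, forces in N, time in s.
With the tool pointing down it reaches from about 0.35 to 0.775 m from the base axis. Payload 5.5 kg.
Tool frame: the origin (TCP) lies midway between the tips of the shut fingers; the grasp point (between the pads) lies 19 mm behind it; z points along the fingers, y is the line along which they close (so a half turn about z gives the same grasp; the last joint's range is limited). The gripper opens to 85 mm and grips with 20 to 120 N. Pads are 22 mm wide; open, the fingers measure 114 mm over their backs; the gripper's body (76 mm by 85 mm) begins 54 mm behind the grasp point. The pads swing forward as they close: fully open they stand 13 mm farther back than shut.
Start: joints at [-1.365, 0.313, 0.046, 1.304, 0, 1.431], TCP at [0.195, -0.541, 0.231] pointing down, gripper open.
Joint ranges: [-2.76, 2.76], [-0.86, 1.69], [-1.03, 1.26], [-2.2, 2.34], [-1.47, 1.5], [-3.14, 3.14]. Speed limits (rad/s): [2.57, 2.57, 3.14, 3.14, 3.14, 3.14].

### API

Orientations are given as a unit quaternion [w, x, y, z].
In Python, from workcell import env gives the robot as it stands.
- The arm moves only by the tool move_arm, never from a script. Its argument "targets" is a list of rows, each a list of 3 entries, a list of its own where there are three numbers: the shift along the tool's x, y, z in mm, then the turn, a rotation vector about the tool's x, y, z in units of 10 degrees (1.0 is 10 degrees), then the closure, from -1 (fully open) to 1 (shut). In form: [[[dx, dy, dz], [ax, ay, az], gripper], ...]. A call has 1 to 5 rows; each row is the pose to reach, as a shift and turn from the pose commanded when the call began, along the tool's axes at that moment; what a row does not reach only later rows make up. A row lasts 1/8 s, in which the tool goes at most 62.5 mm and 10.7 degrees, less where a joint would pass 70% of its speed; a pose out of reach is approached as far as the arm can. A call with a gripper value outside its range is refused whole. The fingers move at their own pace and stop on an object; "squeeze" is the grip in N (left out, the last holds). Time passes only in rows, so rows that repeat a pose let the fingers close. It gives the time, the measured TCP pose, the force, the opening and the grip force at its end, in the units of the state.
- env.get_state(): the state, without advancing time (a new reading comes with each control period).
- env.read_camera(name): name is "scene" or "side" or "wrist"; returns a dict with "pixels" (480x640x3 uint8, red, green, blue), "fovy" (degrees; the focal length in pixels is half the picture's height over the tangent of half this angle, whatever the lens; pixels are square), "cx", "cy" (the principal point, pixels), "dist_coeffs" ([k1, k2, p1, p2, k3] as OpenCV has them; the pictures are not rectified), "extrinsics" (4x4, takes a point from world to camera coordinates); the wrist camera has in their place "mount" (4x4, takes a point from camera to tool coordinates, whose origin is the TCP and whose axes are the flange's). Camera axes: x right, y up, looking along -z (the intrinsics and any distortion apply to the point x, -y, -z); pixel columns grow to the right and rows downward; lengths in m; the calibration is good to about 2 mm. A picture is of the moment at which its call begins: read the wrist's pose just before it. There is no depth.
- env.hand_in(): hands the job in; it is judged then, once.
Trained networks look in a picture, given as the dict that the camera call returned (one of the last four; its "shot" number tells which), for a name from the list of things; names that differ only in an ending like _2 or _b are one class to them, and where a whole thing is asked for, a point or a joint stands for the part that bears it (a point fixed in the world has none). Each returns a list of dicts, best first, with "confidence" (0 to 1); they miss things now and then, are a little off and sometimes report something else, mostly with a low value. They report only what shows in the picture. A call takes as long as a camera call. They do not tell look-alikes from the thing itself.
- env.spot_in(thing, picture): "centre" ([x, y, z] in m, in world coordinates, good to about 4 mm: the middle of the surface that is visible of it).
- env.regions_of(thing, picture): "mask" (480x640 bool, what is visible of it).
- env.landmark_of(thing, picture): "centre" ([x, y, z] in m, in world coordinates, good to about 4 mm: a listed point, or the origin of a listed thing).
The state is a dict: "clock": time; "joint_pos": joint angles; "qvel": joint speeds; "tau": joint torques, N m; "tcp_pos": TCP position; "orientation": TCP orientation; "wrist_force": force on the tool from outside, world axes, zero at the start; "ft_torque": the same for the moment, N m; "finger_gap": finger opening in m; "grip_force": force on a finger pad.
Only numpy, scipy, OpenCV 4.12 (cv2) and the standard library are available. Lean on these libraries where they do the work, as an engineer would, in place of code of your own. Each camera call takes 0.05 s, during which the arm holds its last target. There are 200 camera calls.

### The job

Make up the two kits from the loose stock. On the yellow board put the teal profile block on the oblong place, the white-soled levelling foot on the small round place and the grey-tyred wheel on the big round place; on the blue board put the black controller module on the oblong place and the orange-soled levelling foot on the small round place. Set each part down the way up it stands now, centred on its dark place with the oblong parts along it (either way round), and leave the red-tyred wheel, the can and the scanner where they are.

Things in the scene. Friction and masses are not known exactly. Their poses are not given: they have to be found in the camera images.
- yellow_tray: fixed yellow board on the bench, 100 mm (x) by 264 mm (y), 6 mm thick, plus a lip 8 mm wide, 12 mm high at each y end. Origin: centre of its underside, z up. Dark flat places painted on it, all at x = 0: a small round one 64 mm across at y = -90 mm, an oblong one 60 mm (x) by 80 mm (y) at y = -8 mm, and a big round one 80 mm across at y = +82 mm.
- blue_tray: fixed blue board on the bench, 100 mm (x) by 174 mm (y), 6 mm thick, plus a lip 8 mm wide, 12 mm high at each y end. Origin: centre of its underside, z up. Dark flat places painted on it, all at x = 0: a small round one 64 mm across at y = -45 mm and an oblong one 60 mm (x) by 80 mm (y) at y = +37 mm.
- profile_mid (a point): block of teal aluminium profile, 40 mm (x) by 60 mm (y) by 40 mm high, with dark slots along y and bare aluminium end faces. Origin at its centre, 20 mm above the underside; z up. About 150 g. Grip it across its 40 mm width.
- module_mid (a point): black controller module, 40 mm (x) by 60 mm (y) by 36 mm high, with a green terminal strip on top at its +y end and a white patch. Origin at its centre, 18 mm above the underside; z up. About 120 g. Grip it across its 40 mm width.
- white_foot_mid (a point): levelling foot whose plastic sole is white, standing upright: round sole 44 mm across and 8 mm high, a short cone up to 13 mm, then an upright round steel stem 16 mm across up to the full height of 70 mm. Origin on the axis half-way up, 35 mm above the underside; z along the stem. About 100 g. Grip it by the stem.
- orange_foot_mid (a point): levelling foot whose plastic sole is orange, standing upright: round sole 44 mm across and 8 mm high, a short cone up to 13 mm, then an upright round steel stem 16 mm across up to the full height of 70 mm. Origin on the axis half-way up, 35 mm above the underside; z along the stem. About 100 g. Grip it by the stem.
- grey_wheel_mid (a point): caster wheel lying flat: disc 60 mm across, 30 mm high, grey tyre all round, white hub with a steel centre on its top face. Origin at its centre, 15 mm above the underside; z along its axle (up). About 100 g. Grip it across the tyre.
- red_wheel_mid (a point): caster wheel lying flat: disc 60 mm across, 30 mm high, red tyre all round, white hub with a steel centre on its top face. Origin at its centre, 15 mm above the underside; z along its axle (up). About 100 g. Belongs to neither kit; stays where it is.
- can: white can, 50 mm across, 90 mm high, standing upright beyond the boards; loose, not part of the job. Origin at the centre of its underside.
- scanner_mid (a point): hand-held black bar-code scanner with a grey grip, about 160 by 120 mm, 40 mm high, lying loose on the bench to the right (-y) of the stock; not part of the job. Origin in the middle of its head, 20 mm above the bench.
Things that resemble listed ones, but are neither listed nor needed, are in the scene too. Leave any purple look-alike of the part that bears orange_foot_mid alone.

How it is judged:
At the end, for the whole second after the job is handed in: Each of the five parts rests on its own place of its own board: centre within 11 mm of the place's centre along each board axis, on the plate (height within 4 mm), tilt under 0.12 rad, profile and module within 0.4 rad of the board's y axis (either way), all released and at rest (x of profile_mid in the frame of yellow_tray between -0.011 and 0.011 m and y of profile_mid in the frame of yellow_tray between -0.019 and 0.003 m and height (world z) of profile_mid between 0.022 and 0.03 m and angle between each of profile_mid, white_foot_mid, grey_wheel_mid, module_mid, orange_foot_mid's own z axis and vertical below 0.12 rad and linear speed of each of profile, white_foot, grey_wheel, module, orange_foot below 0.02 m/s and angle between the y axis of profile_mid and the y axis of yellow_tray, either way round below 0.4 rad and x of white_foot_mid in the frame of yellow_tray between -0.011 and 0.011 m and y of white_foot_mid in the frame of yellow_tray between -0.101 and -0.079 m and height (world z) of white_foot_mid between 0.037 and 0.045 m and x of grey_wheel_mid in the frame of yellow_tray between -0.011 and 0.011 m and y of grey_wheel_mid in the frame of yellow_tray between 0.071 and 0.093 m and height (world z) of grey_wheel_mid between 0.017 and 0.025 m and x of module_mid in the frame of blue_tray between -0.011 and 0.011 m and y of module_mid in the frame of blue_tray between 0.026 and 0.048 m and height (world z) of module_mid between 0.02 and 0.028 m and angle between the y axis of module_mid and the y axis of blue_tray, either way round below 0.4 rad and x of orange_foot_mid in the frame of blue_tray between -0.011 and 0.011 m and y of orange_foot_mid in the frame of blue_tray between -0.056 and -0.034 m and height (world z) of orange_foot_mid between 0.037 and 0.045 m); the robot touches nothing.
It fails at once if the red-tyred wheel is shifted by more than 20 mm (distance of red_wheel_mid from where it was at the start of the episode above 0.02 m).
It fails at once if the can is shifted by more than 20 mm (distance of can from where it was at the start of the episode above 0.02 m).
It fails at once if the scanner is shifted by more than 20 mm (distance of scanner_mid from where it was at the start of the episode above 0.02 m).
It also fails if it takes over 109 s, if anything falls off the work surface, if the arm or the gripper's body presses on something with over 40 N, if the wrist force passes 120 N, or if a joint passes its speed limit or range.

## Working session

There is one attempt and no reset: what is moved stays moved. The work goes in short steps, Python scripts to look and compute and a tool call to move; the robot and the scene stay as the last step left them, time stands still between calls to the robot, and variables do not carry over. Pictures are saved under pics/ and viewed, at most 14 in all, crops included, and the job is handed in when it is done.

Besides the shell and the picture viewer there is one more tool, called after "Emit:" as a command line: name --argument value ..., lists and objects as JSON in quotes. move_arm: Moves the arm, as the interface text tells. Its arguments: {"type":"object","properties":{"targets":{"type":"array","items":{"type":"array"}},"squeeze":{"type":"number"}},"required":["targets"]}

```bash
mkdir -p pics; cat > h.py <<'E'
import numpy as np, cv2
from workcell import env
from scipy.spatial.transform import Rotation as R
def save(p,n): cv2.imwrite('pics/'+n,cv2.cvtColor(p['pixels'],cv2.COLOR_RGB2BGR))
T=['yellow_tray','blue_tray','profile_mid','module_mid','white_foot_mid','orange_foot_mid','grey_wheel_mid','red_wheel_mid','can','scanner_mid']
def K(p):
    f=240/np.tan(np.radians(p['fovy'])/2); return np.array([[f,0,p['cx']],[0,f,p['cy']],[0,0,1]])
def ext(p,s=None):
    if 'extrinsics' in p: return np.array(p['extrinsics'])
    M=np.eye(4); q=s['orientation']; M[:3,:3]=R.from_quat([q[1],q[2],q[3],q[0]]).as_matrix(); M[:3,3]=s['tcp_pos']
    return np.linalg.inv(M@np.array(p['mount']))
def ray(p,uv,z,s=None):
    E=np.linalg.inv(ext(p,s)); n=cv2.undistortPoints(np.array(uv,float).reshape(-1,1,2),K(p),np.array(p['dist_coeffs'],float))[:,0]
    d=np.c_[n[:,0],-n[:,1],-np.ones(len(n))]@E[:3,:3].T; o=E[:3,3]
    return o+d*((z-o[2])/d[:,2])[:,None]
E
python3 - <<'E'
from h import *
s=env.get_state(); print(s['clock'],s['tcp_pos'],s['orientation'],s['finger_gap'])
for n in ['scene','side']:
    p=env.read_camera(n); save(p,n+'0.png'); print(n,np.round(np.linalg.inv(ext(p))[:3,3],2))
    for t in T:
        for f in (env.landmark_of,):
            print(t,[(np.round(d['centre'],3).tolist(),round(d['confidence'],2)) for d in f(t,p)[:4]])
print(env.get_state()['clock'])
E
```

```text
0.0 [ 0.19478959 -0.54046117  0.23041525] [-9.13424636e-04  9.85090380e-01  1.72035194e-01 -2.68211633e-05] 0.08515013621587646
scene [1.   0.69 1.15]
yellow_tray [([0.639, 0.194, 0.003], 0.78)]
blue_tray [([0.611, -0.181, -0.005], 0.79)]
profile_mid [([0.436, -0.058, 0.022], 0.6)]
module_mid [([0.436, 0.074, 0.021], 0.72), ([0.455, 0.172, 0.03], 0.71)]
white_foot_mid [([0.451, -0.318, 0.036], 0.61), ([0.433, 0.071, 0.021], 0.61)]
orange_foot_mid [([0.452, 0.173, 0.033], 0.86), ([0.347, 0.174, 0.035], 0.77), ([0.349, 0.297, 0.034], 0.77)]
grey_wheel_mid [([0.468, -0.2, 0.019], 0.98), ([0.529, -0.492, 0.02], 0.28)]
red_wheel_mid [([0.443, 0.307, 0.018], 0.66)]
can []
scanner_mid [([0.529, -0.493, 0.017], 0.82)]
side [0.37 0.87 0.7 ]
yellow_tray [([0.638, 0.191, 0.001], 0.81)]
blue_tray [([0.613, -0.18, -0.001], 0.89), ([0.431, 0.072, 0.016], 0.31)]
profile_mid [([0.434, -0.056, 0.021], 0.93)]
module_mid [([0.431, 0.072, 0.016], 0.61)]
white_foot_mid [([0.448, -0.315, 0.035], 0.49)]
orange_foot_mid [([0.35, 0.303, 0.032], 0.79), ([0.353, 0.177, 0.034], 0.76), ([0.454, 0.18, 0.036], 0.73)]
grey_wheel_mid [([0.471, -0.197, 0.014], 0.85)]
red_wheel_mid [([0.442, 0.312, 0.016], 0.91)]
can [([0.787, -0.049, -0.0], 0.74)]
scanner_mid [([0.528, -0.493, 0.018], 0.67)]
1.1
```

View pics/scene0.png

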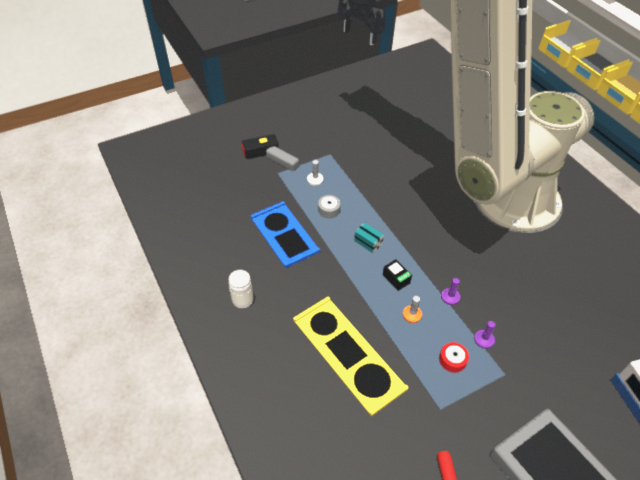

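View pics/side0.png

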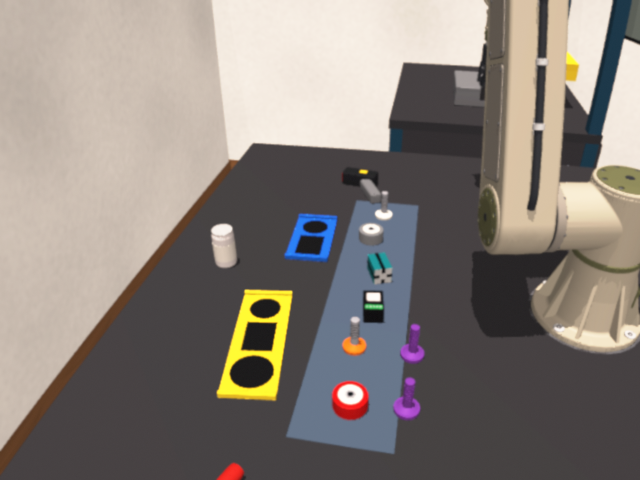

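The scene matches the list. The orange foot is at (413,305), the purple look-alikes at (452,290) and (486,335), and the white foot at (315,173). The grey wheel is at (329,205), the teal block at (369,237), the module at (397,273), and the red wheel at (455,357). Next I'll refine poses and yaws by fitting silhouettes in both views.

```bash
cat > fit.py <<'E'
from h import *
from scipy.optimize import minimize
def cyl(r,z0,z1):
    a=np.linspace(0,2*np.pi,40,endpoint=False); return np.vstack([np.c_[r*np.cos(a),r*np.sin(a),a*0+z] for z in (z0,z1)])
def box(x,y,z): return np.array([[i*x/2,j*y/2,k*z] for i in(-1,1) for j in(-1,1) for k in(0,1)])
tray=lambda l: [box(.1,l,.006)]
foot=[cyl(.022,0,.008),cyl(.008,.008,.07)]
M={'yellow_tray':tray(.28),'blue_tray':tray(.19),'profile_mid':[box(.04,.06,.04)],'module_mid':[box(.04,.06,.036)],'white_foot_mid':foot,'orange_foot_mid':foot,'grey_wheel_mid':[cyl(.03,0,.03)]}
def proj(p,X,s=None):
    E=ext(p,s); C=X@E[:3,:3].T+E[:3,3]; C=C*[1,-1,-1]
    return cv2.projectPoints(C,np.zeros(3),np.zeros(3),K(p),np.array(p['dist_coeffs'],float))[0][:,0]
def sil(p,parts,v,s=None,z=0):
    c,sn=np.cos(v[2]),np.sin(v[2]); m=np.zeros((480,640),np.uint8)
    for P in parts:
        X=P@np.array([[c,sn,0],[-sn,c,0],[0,0,1]])+[v[0],v[1],z]
        h=cv2.convexHull(proj(p,X,s).astype(np.float32)); cv2.fillPoly(m,[np.round(h*16).astype(np.int32)],1,shift=4)
    return m>0
def fit(name,views,v0,free=True):
    yaws=np.radians([-40,-20,0,20,40]) if free else [0]
    best=None
    for y in yaws:
        def cost(v):
            v=np.array([v[0]/100,v[1]/100,v[2] if free else 0]); t=0
            for p,m,s in views:
                a=sil(p,M[name],v,s); t+=1-(a&m).sum()/max(1,(a|m).sum())
            return t/len(views)
        x0=np.array([v0[0]*100,v0[1]*100,y])
        r=minimize(cost,x0,method='Nelder-Mead',options={'initial_simplex':np.vstack([x0,x0+[.8,0,0],x0+[0,.8,0],x0+[0,0,.2]]),'xatol':.01,'fatol':1e-4})
        if best is None or r.fun<best.fun: best=r
    return best.x[0]/100,best.x[1]/100,np.degrees(best.x[2]),best.fun
E
python3 - <<'E'
from fit import *
g={'yellow_tray':(.638,.192),'blue_tray':(.612,-.18),'profile_mid':(.435,-.057),'module_mid':(.433,.073),'white_foot_mid':(.45,-.317),'orange_foot_mid':(.453,.176),'grey_wheel_mid':(.469,-.198)}
ps=[env.read_camera(n) for n in ('scene','side')]
for t,v in g.items():
    fr=t[-4:]=='tray' or t[:3] in('pro','mod'); V=[]
    for p in ps:
        for d in env.regions_of(t,p):
            c=np.argwhere(d['mask']).mean(0)[::-1]; e=proj(p,np.array([[v[0],v[1],.02]]))[0]
            if np.linalg.norm(c-e)<20: V.append((p,d['mask'],None)); break
    print(t,len(V),[np.round(fit(t,w,v,fr),4) for w in ([V]+[[x] for x in V])] if V else '')
print(env.get_state()['clock'])
E
```

```text
yellow_tray 2 [array([0.6361, 0.187 , 7.9838, 0.0266]), array([0.6348, 0.1869, 8.338 , 0.024 ]), array([0.6365, 0.1885, 8.4776, 0.0247])]
blue_tray 2 [array([ 0.6103, -0.1845,  2.9823,  0.0397]), array([ 0.6087, -0.184 ,  3.2397,  0.0315]), array([ 0.6113, -0.1866,  4.1213,  0.028 ])]
profile_mid 0 
module_mid 2 [array([0.4321, 0.0695, 5.113 , 0.0867]), array([0.4311, 0.0689, 7.1661, 0.0839]), array([0.4323, 0.0685, 5.0889, 0.0595])]
white_foot_mid 2 [array([ 0.447 , -0.322 ,  7.2286,  0.2366]), array([ 0.4499, -0.3164,  4.1326,  0.2571]), array([ 0.4494, -0.3192,  9.1705,  0.2105])]
orange_foot_mid 2 [array([0.4541, 0.1733, 4.432 , 0.1666]), array([0.4518, 0.1711, 7.3118, 0.168 ]), array([0.4548, 0.1723, 6.7938, 0.1697])]
grey_wheel_mid 2 [array([ 0.469 , -0.198 ,  0.    ,  0.1533]), array([ 0.469, -0.198,  0.   ,  0.14 ]), array([ 0.467 , -0.2056, 16.5956,  0.1415])]
1.9
```

```bash
cat >> h.py <<'E'
def go(*wps):
    """wps: (x,y,z,yaw_deg of tool x) -> rows relative to the present pose"""
    s=env.get_state(); q=s['orientation']; R0=R.from_quat([q[1],q[2],q[3],q[0]]); p0=np.array(s['tcp_pos'])
    for x,y,z,w in wps:
        a=np.radians(w)/2; Rt=R.from_quat([np.cos(a),np.sin(a),0,0])
        print(np.round(R0.inv().apply(np.array([x,y,z])-p0)*1000).tolist(), np.round(np.degrees((R0.inv()*Rt).as_rotvec())/10,2).tolist())
def st():
    s=env.get_state(); q=s['orientation']; r=R.from_quat([q[1],q[2],q[3],q[0]]).as_matrix()
    print(round(s['clock'],2),np.round(s['tcp_pos'],4),'yaw',round(np.degrees(np.arctan2(r[1,0],r[0,0])),1),'gap',round(s['finger_gap'],4),'grip',np.round(s['grip_force'],1),'F',np.round(s['wrist_force'],1),np.round(s['joint_pos'],2))
E
python3 -c "
from h import *
st(); go((.44,-.25,.23,90))"
```

```text
1.9 [ 0.1949 -0.541   0.2313] yaw 19.8 gap 0.0853 grip 0.0 F [ 0.5 -0.   0. ] [-1.36  0.31  0.05  1.3  -0.    1.43]
[329.0, -191.0, 1.0] [0.0, 0.0, -7.02]
```

Emit:
move_arm --targets '[[[60, -35, 0], [0, 0, -1], -1], [[120, -70, 0], [0, 0, -2], -1], [[180, -105, 0], [0, 0, -3], -1], [[240, -140, 0], [0, 0, -4], -1], [[300, -175, 0], [0, 0, -5], -1]]' --squeeze 40

```text
clock: 2.52
tcp_pos: [0.3966, -0.2999, 0.2316]
orientation: [0.001, 0.819, 0.574, 0.0]
wrist_force: [0.3, 0.1, -0.4]
finger_gap: 0.0852
grip_force: 0.0
```

```bash
python3 -c "
from h import *
st(); go((.44,-.25,.23,90))"
```

```text
2.52 [ 0.3966 -0.2999  0.2316] yaw 70.1 gap 0.0852 grip 0.0 F [ 0.3  0.1 -0.4] [-0.81  0.16 -0.15  1.26 -0.    1.11]
[62.0, 24.0, 2.0] [0.01, 0.0, -1.99]
```

Emit:
move_arm --targets '[[[40, 16, 0], [0, 0, -1], -1], [[62, 24, 0], [0, 0, -2], -1], [[62, 24, 0], [0, 0, -2], -1], [[62, 24, 0], [0, 0, -2], -1]]'

```text
clock: 3.02
tcp_pos: [0.4391, -0.2519, 0.2313]
orientation: [0.0, 0.709, 0.705, -0.0]
wrist_force: [-0.5, 0.1, -0.1]
finger_gap: 0.0856
grip_force: 0.0
```

```bash
python3 - <<'E'
from h import *
st(); p=env.read_camera('wrist'); save(p,'w1.png'); print(np.round(p['mount'],3).tolist(),p['fovy'],p['dist_coeffs'])
E
```

```text
3.02 [ 0.4391 -0.2519  0.2313] yaw 89.7 gap 0.0856 grip 0.0 F [-0.5  0.1 -0.1] [-0.68  0.18 -0.13  1.26 -0.    0.9 ]
[[-0.0, 0.944, 0.329, 0.085], [1.0, -0.0, 0.001, -0.001], [0.001, 0.329, -0.944, -0.143], [0.0, 0.0, 0.0, 1.0]] 70.98599691124086 [-0.04745556  0.          0.          0.          0.        ]
```

View pics/w1.png

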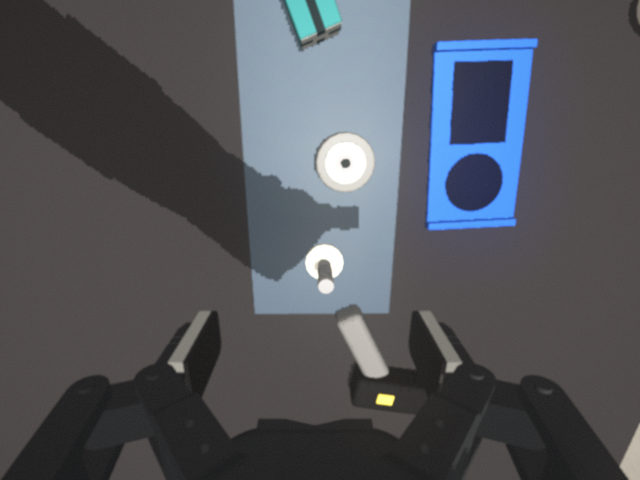

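The picture shows the white foot's stem top at (326,286), the grey wheel hub at (345,163), and the blue board's places at (481,103) and (474,182). The scanner grip's tip is at (345,310).

```bash
cat > wm.py <<'E'
from fit import *
def inner(p,s,lo,hi,n,z=.006):
    hsv=cv2.cvtColor(p['pixels'],cv2.COLOR_RGB2HSV); m=cv2.inRange(hsv,lo,hi)
    cs,h=cv2.findContours(m,cv2.RETR_CCOMP,cv2.CHAIN_APPROX_NONE)
    for c,hh in zip(cs,h[0]):
        if hh[3]>=0 and cv2.contourArea(c)>500:
            W=ray(p,c[:,0].astype(float),z,s)[:,:2]; r=cv2.minAreaRect((W*1000).astype(np.float32)); print(n,'place',np.round(r[0],1),np.round(r[1],1),round(r[2],1))
E
python3 - <<'E'
from wm import *
s=env.get_state(); p=env.read_camera('wrist')
inner(p,s,(105,150,80),(125,255,255),'blue')
print(ray(p,[(326,286)],.07,s),ray(p,[(345,163)],.03,s),ray(p,[(340,310),(355,310)],.03,s))
s=env.get_state();
for t in ('white_foot_mid','grey_wheel_mid','profile_mid'):
    print(t,[(np.round(d['centre'],3).tolist(),round(d['confidence'],2)) for d in env.landmark_of(t,p)[:3]])
go((.449,-.319,.13,90),(.449,-.319,.028,90))
E
```

```text
blue place [ 613.5 -224.9] [62.5 62.6] 48.3
blue place [ 608.9 -143.3] [60.7 80.4] 3.0
[[ 0.44896235 -0.31865289  0.07      ]] [[ 0.46866429 -0.20211044  0.03      ]] [[ 0.46681358 -0.36967059  0.03      ]
 [ 0.48432273 -0.36979903  0.03      ]]
white_foot_mid [([0.451, -0.319, 0.034], 0.75)]
grey_wheel_mid [([0.468, -0.198, 0.015], 0.95)]
profile_mid [([0.432, -0.057, 0.021], 0.58)]
[-67.0, 10.0, 101.0] [-0.0, 0.0, -0.03]
[-67.0, 10.0, 203.0] [-0.0, 0.0, -0.03]
```

Emit:
move_arm --targets '[[[-50, 8, 20], [0, 0, 0], -1], [[-67, 10, 75], [0, 0, 0], -1], [[-67, 10, 130], [0, 0, 0], -1], [[-67, 10, 180], [0, 0, 0], -1], [[-67, 10, 203], [0, 0, 0], -1]]'

```text
clock: 3.9
tcp_pos: [0.447, -0.3176, 0.0251]
orientation: [-0.002, 0.709, 0.705, -0.0]
wrist_force: [0.6, -0.2, 0.2]
finger_gap: 0.086
grip_force: 0.0
```

```bash
python3 -c "
from h import *
st(); go((.449,-.319,.028,90))"
```

```text
3.9 [ 0.447  -0.3176  0.0251] yaw 89.7 gap 0.086 grip 0.0 F [ 0.6 -0.2  0.2] [-0.76  0.42 -0.34  0.82 -0.    0.81]
[-1.0, 2.0, -3.0] [-0.02, -0.02, -0.03]
```

Emit:
move_arm --targets '[[[-1, 2, -3], [0, 0, 0], 1], [[-1, 2, -3], [0, 0, 0], 1], [[-1, 2, -3], [0, 0, 0], 1], [[-1, 2, -3], [0, 0, 0], 1], [[-1, 2, -3], [0, 0, 0], 1]]' --squeeze 40

```text
clock: 4.53
tcp_pos: [0.4515, -0.3198, 0.032]
orientation: [0.001, 0.708, 0.706, -0.0]
wrist_force: [0.7, -0.3, 2.7]
finger_gap: 0.0153
grip_force: 39.2
```

```bash
python3 - <<'E'
from h import *
a=np.radians(8.2); c=np.array([.6358,.1875])
for y in (-.09,-.008,.082): print(c+y*np.array([-np.sin(a),np.cos(a)]))
st(); go((.449,-.319,.15,90))
E
```

```text
[0.6486366  0.09842014]
[0.63694103 0.17958179]
[0.62410443 0.26866165]
4.53 [ 0.4515 -0.3198  0.032 ] yaw 89.8 gap 0.0153 grip 39.2 F [ 0.7 -0.3  2.7] [-0.76  0.41 -0.33  0.83 -0.    0.81]
[1.0, -2.0, -118.0] [0.01, 0.01, -0.02]
```

Emit:
move_arm --targets '[[[0, 0, -60], [0, 0, 0], 1], [[0, 0, -120], [0, 0, 0], 1], [[50, -25, -140], [0, 0, 0], 1], [[105, -50, -140], [0, 0, 0], 1], [[160, -76, -140], [0, 0, 0], 1]]'

```text
clock: 5.15
tcp_pos: [0.375, -0.1579, 0.1717]
orientation: [0.001, 0.708, 0.706, 0.0]
wrist_force: [0.1, 0.1, 0.1]
finger_gap: 0.0151
grip_force: 39.4
```

```bash
python3 -c "
from h import *
st(); go((.635,.03,.18,97))"
```

```text
5.15 [ 0.375  -0.1579  0.1717] yaw 89.8 gap 0.0151 grip 39.4 F [0.1 0.1 0.1] [-0.6   0.02 -0.46  1.09  0.    0.98]
[189.0, 259.0, -8.0] [0.01, 0.0, -0.72]
```

Emit:
move_arm --targets '[[[36, 50, -2], [0, 0, -0.1], 1], [[72, 100, -4], [0, 0, -0.3], 1], [[108, 150, -6], [0, 0, -0.5], 1], [[145, 200, -8], [0, 0, -0.7], 1], [[180, 250, -8], [0, 0, -0.7], 1]]'

```text
clock: 5.78
tcp_pos: [0.6278, 0.0216, 0.1796]
orientation: [0.0, 0.664, 0.748, 0.0]
wrist_force: [0.5, -0.5, -0.4]
finger_gap: 0.015
grip_force: 39.5
```

Emit:
move_arm --targets '[[[9, 9, 0], [0, 0, 0], 1], [[9, 9, 0], [0, 0, 0], 1], [[9, 9, 0], [0, 0, 0], 1]]'

```text
clock: 6.15
tcp_pos: [0.6329, 0.0291, 0.1794]
orientation: [-0.0, 0.664, 0.748, -0.0]
wrist_force: [-0.7, -0.1, -1.3]
finger_gap: 0.0149
grip_force: 39.5
```

```bash
python3 - <<'E'
from wm import *
st(); s=env.get_state(); p=env.read_camera('wrist'); save(p,'w2.png')
inner(p,s,(20,120,80),(35,255,255),'yel')
go((.6486,.0984,.15,97),(.6486,.0984,.036,98))
E
```

```text
6.15 [0.6329 0.0291 0.1794] yaw 96.8 gap 0.0149 grip 39.5 F [-0.7 -0.1 -1.3] [-0.08  0.45  0.11  1.24 -0.    1.37]
yel place [648.4 101.5] [62.6 62.7] 41.1
[67.0, 24.0, 30.0] [-0.0, 0.0, -0.03]
[67.0, 24.0, 144.0] [-0.0, 0.0, -0.13]
```

View pics/w2.png

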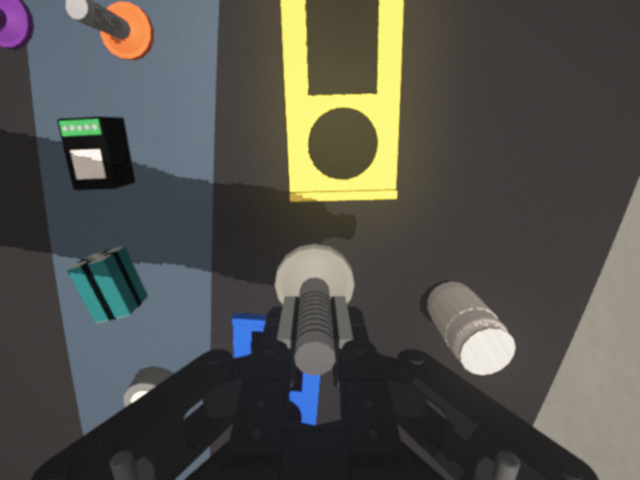

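Emit:
move_arm --targets '[[[45, 15, 10], [0, 0, -0.1], 1], [[69, 23, 50], [0, 0, -0.1], 1], [[69, 23, 100], [0, 0, -0.1], 1], [[69, 23, 130], [0, 0, -0.1], 1], [[69, 23, 142], [0, 0, -0.1], 1]]'

```text
clock: 6.82
tcp_pos: [0.6458, 0.1, 0.0376]
orientation: [-0.002, 0.658, 0.753, -0.002]
wrist_force: [-21.1, -2.4, 54.9]
finger_gap: 0.0147
grip_force: 45.2
```

```bash
python3 -c "
from h import *
st();st(); go((.6484,.1005,.034,98))"
```

```text
6.83 [0.6458 0.1    0.0376] yaw 97.7 gap 0.0147 grip 45.2 F [-21.1  -2.4  54.9] [ 0.03  0.58 -0.03  0.96 -0.    1.47]
6.83 [0.6458 0.1    0.0376] yaw 97.7 gap 0.0147 grip 45.2 F [-21.1  -2.4  54.9] [ 0.03  0.58 -0.03  0.96 -0.    1.47]
[0.0, 3.0, 4.0] [-0.03, -0.0, -0.03]
```

Emit:
move_arm --targets '[[[0, 0, -2], [0, 0, 0], 1], [[0, 0, -3], [0, 0, 0], 1], [[0, 0, -3], [0, 0, 0], 0.3], [[0, 0, -3], [0, 0, 0], -0.4], [[0, 0, -3], [0, 0, 0], -0.4]]'

```text
clock: 7.45
tcp_pos: [0.6489, 0.1011, 0.0403]
orientation: [0.0, 0.657, 0.754, 0.0]
wrist_force: [0.6, 0.2, -0.3]
finger_gap: 0.0592
grip_force: 0.0
```

```bash
python3 -c "
from h import *
st(); go((.64,.09,.16,98),(.468,-.197,.15,98))"
```

```text
7.45 [0.6489 0.1011 0.0403] yaw 97.8 gap 0.0592 grip 0.0 F [ 0.6  0.2 -0.3] [ 0.03  0.58 -0.03  0.97 -0.    1.47]
[-10.0, -10.0, -120.0] [0.0, 0.0, -0.02]
[-271.0, -220.0, -110.0] [0.0, 0.0, -0.02]
```

Emit:
move_arm --targets '[[[0, 0, -60], [0, 0, 0], -0.4], [[0, 0, -120], [0, 0, 0], -1], [[-40, -20, -160], [0, 0, 0.1], -1], [[-90, -40, -170], [0, 0, 0.2], -1], [[-90, -40, -170], [0, 0, 0.2], -1]]'

```text
clock: 8.07
tcp_pos: [0.6216, 0.0034, 0.2121]
orientation: [0.001, 0.672, 0.741, 0.001]
wrist_force: [0.6, -0.2, 0.5]
finger_gap: 0.0855
grip_force: 0.0
```

```bash
python3 - <<'E'
from wm import *
st(); s=env.get_state(); p=env.read_camera('wrist'); save(p,'w3.png')
inner(p,s,(20,120,80),(35,255,255),'yel')
for t in ('white_foot_mid','module_mid','profile_mid','orange_foot_mid'):
    print(t,[(np.round(d['centre'],3).tolist(),round(d['confidence'],2)) for d in env.landmark_of(t,p)[:3]])
go((.44,-.12,.2,98))
E
```

```text
8.07 [0.6216 0.0034 0.2121] yaw 95.6 gap 0.0855 grip 0.0 F [ 0.6 -0.2  0.5] [-0.12  0.41  0.14  1.3  -0.    1.35]
yel place [648.4 101.4] [62.9 62.9] 5.8
yel place [655.8  55.6] [99.   6.5] 8.4
yel place [647.5 107.9] [98.7 96.1] 8.0
white_foot_mid [([0.648, 0.102, 0.038], 0.73)]
module_mid [([0.426, 0.075, 0.02], 0.7)]
profile_mid [([0.43, -0.058, 0.024], 0.79), ([0.429, 0.075, 0.019], 0.44)]
orange_foot_mid [([0.455, 0.175, 0.034], 0.79)]
[-108.0, -193.0, 10.0] [-0.01, -0.0, -0.21]
```

View pics/w3.png

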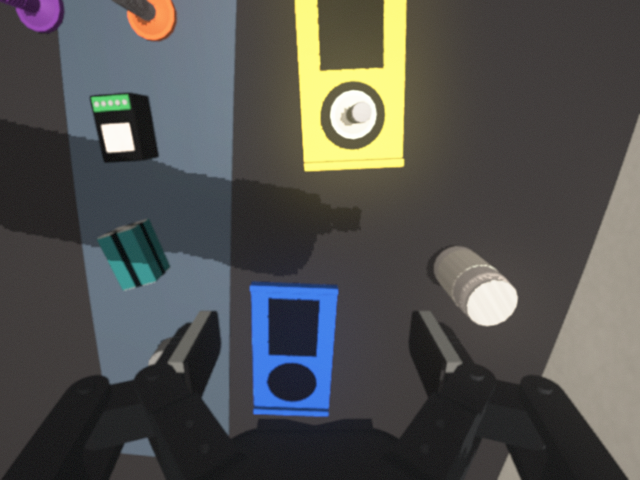

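The white foot stands centred on its place (352,113). The profile at (134,255) is turned, so I'll look at it from closer.

Emit:
move_arm --targets '[[[-27, -48, 3], [0, 0, 0], -1], [[-54, -96, 6], [0, 0, 0], -1], [[-81, -144, 8], [0, 0, 0], -1], [[-108, -193, 10], [0, 0, 0], -1], [[-108, -193, 10], [0, 0, 0], -1]]'

```text
clock: 8.95
tcp_pos: [0.4376, -0.1206, 0.1997]
orientation: [-0.001, 0.671, 0.741, -0.001]
wrist_force: [0.7, 0.7, 0.5]
finger_gap: 0.0855
grip_force: 0.0
```

```bash
cat > look.py <<'E'
from wm import *
def top(p,s,lo,hi,z,near):
    hsv=cv2.cvtColor(p['pixels'],cv2.COLOR_RGB2HSV); m=cv2.inRange(hsv,lo,hi)
    m=cv2.morphologyEx(m,cv2.MORPH_CLOSE,np.ones((25,25)))
    for c in cv2.findContours(m,cv2.RETR_EXTERNAL,cv2.CHAIN_APPROX_NONE)[0]:
        if cv2.contourArea(c)>300:
            r=cv2.minAreaRect((ray(p,c[:,0].astype(float),z,s)[:,:2]*1000).astype(np.float32)); print('top',np.round(r[0],1),np.round(r[1],1),round(r[2],1))
def part(t,p,s,v):
    for d in env.regions_of(t,p)[:2]: print(t,np.round(fit(t,[(p,d['mask'],s)],v),4),d['confidence'])
    print([(np.round(d['centre'],3).tolist(),round(d['confidence'],2)) for d in env.landmark_of(t,p)[:3]])
E
python3 - <<'E'
from look import *
st(); s=env.get_state(); p=env.read_camera('wrist'); save(p,'w4.png')
top(p,s,(80,80,90),(97,255,255),.04,None)
part('profile_mid',p,s,(.431,-.058)); part('module_mid',p,s,(.43,.073))
E
```

```text
8.95 [ 0.4376 -0.1206  0.1997] yaw 95.7 gap 0.0855 grip 0.0 F [0.7 0.7 0.5] [-0.45  0.1  -0.31  1.17 -0.    1.03]
top [433.4 -58.3] [39.9 58.4] 21.4
profile_mid [ 0.4336 -0.0577 21.7961  0.0485] 0.59
[([0.432, -0.055, 0.023], 0.76)]
module_mid [0.4323 0.0723 8.1649 0.0241] 0.73
[([0.61, -0.177, -0.0], 0.47)]
```

View pics/w4.png

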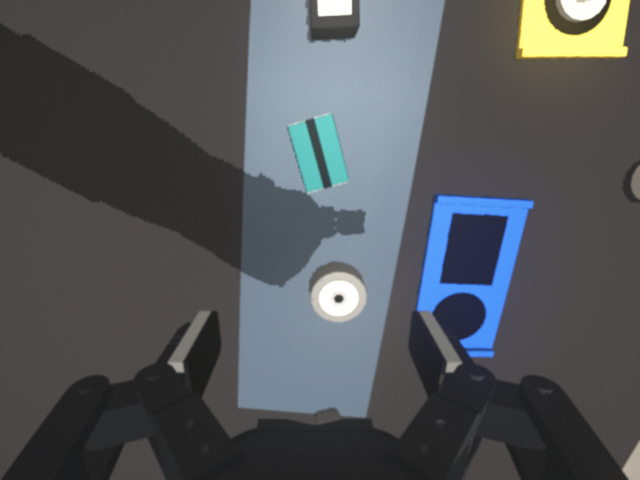

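The profile's top face is centred at (319,153), giving (0.4335,-0.058) and a yaw of 21.6°. The clay-grey wheel at (338,297) is clear of the fingers.

```bash
python3 -c "
from h import *
go((.4335,-.058,.012,111.6))"
```

```text
[62.0, -2.0, 188.0] [0.0, 0.0, -1.57]
```

Emit:
move_arm --targets '[[[50, -2, 10], [0, 0, -0.9], -1], [[62, -2, 60], [0, 0, -1.6], -1], [[62, -2, 115], [0, 0, -1.6], -1], [[62, -2, 165], [0, 0, -1.6], -1], [[62, -2, 188], [0, 0, -1.6], -1]]'

```text
clock: 9.82
tcp_pos: [0.431, -0.0573, 0.0095]
orientation: [-0.002, 0.56, 0.829, -0.001]
wrist_force: [-0.2, 0.1, -0.2]
finger_gap: 0.0854
grip_force: 0.0
```

Emit:
move_arm --targets '[[[0, 0, 0], [0, 0, 0], -1], [[0, 0, 0], [0, 0, 0], 1], [[0, 0, 0], [0, 0, 0], 1], [[0, 0, 0], [0, 0, 0], 1], [[0, 0, 0], [0, 0, 0], 1]]'

```text
clock: 10.45
tcp_pos: [0.4337, -0.0593, 0.0137]
orientation: [0.002, 0.561, 0.828, 0.001]
wrist_force: [-0.6, 2.1, 6.8]
finger_gap: 0.0392
grip_force: 41.3
```

```bash
python3 -c "
from h import *
st(); go((.637,.1805,.16,98))"
```

```text
10.45 [ 0.4337 -0.0593  0.0137] yaw 111.8 gap 0.0392 grip 41.3 F [-0.6  2.1  6.8] [-0.32  0.25 -0.64  0.68  0.    0.87]
[147.0, 278.0, -146.0] [0.02, 0.01, 1.38]
```

Emit:
move_arm --targets '[[[0, 0, -60], [0, 0, 0], 1], [[10, 15, -110], [0, 0, 0], 1], [[35, 65, -140], [0, 0, 0.5], 1], [[63, 120, -146], [0, 0, 1], 1], [[91, 172, -146], [0, 0, 1.38], 1]]'

```text
clock: 11.08
tcp_pos: [0.5598, 0.0907, 0.1599]
orientation: [0.001, 0.657, 0.754, 0.001]
wrist_force: [1.1, -1.6, -1.2]
finger_gap: 0.0392
grip_force: 41.8
```

```bash
python3 -c "
from h import *
st(); go((.637,.1805,.16,98),(.637,.1805,.021,98.2))"
```

```text
11.07 [0.5598 0.0907 0.1599] yaw 97.8 gap 0.0392 grip 41.8 F [ 1.1 -1.6 -1.2] [ 0.02  0.33 -0.11  1.13 -0.    1.45]
[78.0, 89.0, 0.0] [0.02, 0.0, -0.02]
[79.0, 88.0, 139.0] [0.02, 0.0, -0.04]
```

Emit:
move_arm --targets '[[[35, 45, 0], [0, 0, 0], 1], [[76, 86, 0], [0, 0, 0], 1], [[76, 86, 20], [0, 0, 0], 1], [[76, 86, 20], [0, 0, 0], 1]]'

```text
clock: 11.58
tcp_pos: [0.6308, 0.1769, 0.1358]
orientation: [-0.002, 0.656, 0.755, -0.002]
wrist_force: [-0.9, 0.4, -1.8]
finger_gap: 0.0395
grip_force: 41.9
```

```bash
python3 - <<'E'
from look import *
st(); s=env.get_state(); p=env.read_camera('wrist'); save(p,'w5.png')
inner(p,s,(20,120,80),(35,255,255),'yel')
part('orange_foot_mid',p,s,(.454,.174))
go((.637,.1805,.021,98.2))
E
```

```text
11.57 [0.6308 0.1769 0.1358] yaw 98.1 gap 0.0395 grip 41.9 F [-0.9  0.4 -1.8] [ 0.15  0.51  0.11  1.17 -0.    1.58]
yel place [623.8 271.8] [78.9 78.7] 50.0
orange_foot_mid [  0.454    0.1728 -33.2461   0.056 ] 0.89
orange_foot_mid [  0.454   0.174 -40.      1.   ] 0.82
[([0.455, 0.178, 0.032], 0.83), ([0.786, -0.044, 0.001], 0.65)]
[4.0, 5.0, 118.0] [-0.0, 0.0, -0.02]
```

View pics/w5.png

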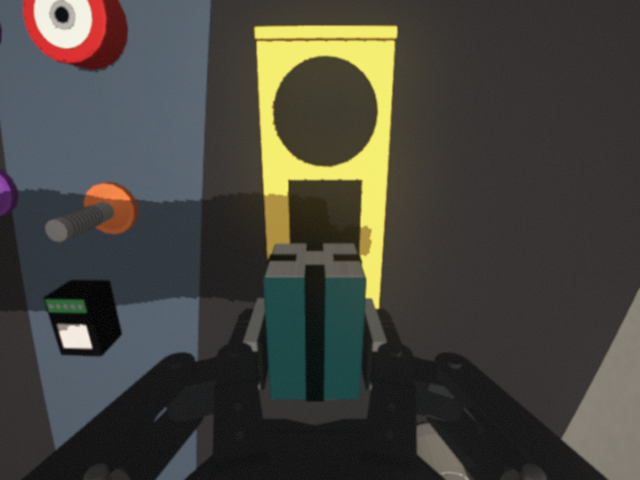

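The teal block is held squarely above the oblong place. The big place is at (325,110), which gives (0.624,0.271).

Emit:
move_arm --targets '[[[6, 4, 40], [0, 0, 0], 1], [[6, 4, 80], [0, 0, 0], 1], [[6, 4, 105], [0, 0, 0], 1], [[6, 4, 114], [0, 0, 0], 1], [[6, 4, 115], [0, 0, 0], 1]]'

```text
clock: 12.35
tcp_pos: [0.6359, 0.1827, 0.0241]
orientation: [0.0, 0.656, 0.755, 0.0]
wrist_force: [0.8, -0.2, -1.1]
finger_gap: 0.0393
grip_force: 41.9
```

```bash
python3 -c "
from h import *
st(); go((.637,.182,.019,98.2))"
```

```text
12.35 [0.6359 0.1827 0.0241] yaw 98.0 gap 0.0393 grip 41.9 F [ 0.8 -0.2 -1.1] [ 0.16  0.6  -0.03  0.94 -0.    1.59]
[-1.0, 1.0, 5.0] [0.0, 0.0, -0.02]
```

Emit:
move_arm --targets '[[[0, 1, 3], [0, 0, 0], 1], [[0, 1, 4], [0, 0, 0], 1], [[0, 1, 4], [0, 0, 0], 1]]'

```text
clock: 12.72
tcp_pos: [0.6369, 0.1834, 0.0198]
orientation: [0.0, 0.656, 0.755, 0.0]
wrist_force: [0.4, 0.4, -1.7]
finger_gap: 0.0394
grip_force: 41.9
```

Emit:
move_arm --targets '[[[0, 0, 0], [0, 0, 0], 0], [[0, 0, 0], [0, 0, 0], -0.6], [[0, 0, 0], [0, 0, 0], -0.6], [[0, 0, -50], [0, 0, 0], -0.6], [[0, 0, -100], [0, 0, 0], -1]]'

```text
clock: 13.35
tcp_pos: [0.636, 0.1832, 0.1196]
orientation: [-0.001, 0.656, 0.755, -0.001]
wrist_force: [0.8, -0.4, 1.0]
finger_gap: 0.0839
grip_force: 0.0
```

```bash
python3 -c "
from h import *
st(); go((.469,-.201,.15,95),(.469,-.201,0,95))"
```

```text
13.35 [0.636  0.1832 0.1196] yaw 98.0 gap 0.0839 grip 0.0 F [ 0.8 -0.4  1. ] [ 0.16  0.53  0.1   1.14 -0.    1.59]
[-357.0, -219.0, -30.0] [-0.01, 0.0, 0.3]
[-357.0, -219.0, 120.0] [-0.01, 0.0, 0.3]
```

Emit:
move_arm --targets '[[[-50, -30, -30], [0, 0, 0], -1], [[-102, -62, -40], [0, 0, 0], -1], [[-154, -94, -40], [0, 0, 0.1], -1], [[-206, -126, -40], [0, 0, 0.2], -1], [[-258, -158, -40], [0, 0, 0.3], -1]]'

```text
clock: 13.98
tcp_pos: [0.5153, -0.0958, 0.1597]
orientation: [0.001, 0.676, 0.737, 0.0]
wrist_force: [1.7, -0.8, -0.4]
finger_gap: 0.0856
grip_force: 0.0
```

Emit:
move_arm --targets '[[[-50, -31, 0], [0, 0, 0], -1], [[-70, -50, 0], [0, 0, 0], -1], [[-70, -50, 0], [0, 0, 0], -1]]'

```text
clock: 14.35
tcp_pos: [0.4715, -0.1698, 0.1596]
orientation: [0.0, 0.677, 0.736, -0.0]
wrist_force: [0.2, 0.2, -0.2]
finger_gap: 0.0853
grip_force: 0.0
```

```bash
python3 - <<'E'
from look import *
st(); s=env.get_state(); p=env.read_camera('wrist')
print([(np.round(d['centre'],3).tolist(),round(d['confidence'],2)) for d in env.landmark_of('grey_wheel_mid',p)[:3]])
for d in env.regions_of('grey_wheel_mid',p)[:1]: print(np.round(fit('grey_wheel_mid',[(p,d['mask'],s)],(.469,-.201),False),4))
go((.469,-.201,0.001,95))
E
```

```text
14.35 [ 0.4715 -0.1698  0.1596] yaw 94.8 gap 0.0853 grip 0.0 F [ 0.2  0.2 -0.2] [-0.51  0.21 -0.28  1.09 -0.    0.98]
[([0.469, -0.204, 0.015], 0.56)]
[ 0.4693 -0.2023  4.5243  0.0558]
[-33.0, -7.0, 158.0] [0.0, 0.0, 0.0]
```

Emit:
move_arm --targets '[[[-34, -6, 40], [0, 0, 0], -1], [[-34, -6, 90], [0, 0, 0], -1], [[-34, -6, 135], [0, 0, 0], -1], [[-34, -6, 155], [0, 0, 0], -1], [[-34, -6, 160], [0, 0, 0], -1]]'

```text
clock: 15.12
tcp_pos: [0.469, -0.2009, -0.0023]
orientation: [-0.002, 0.675, 0.738, -0.0]
wrist_force: [-0.6, 0.9, 0.7]
finger_gap: 0.0856
grip_force: 0.0
```

Emit:
move_arm --targets '[[[0, 0, 0], [0, 0, 0], -1], [[0, 0, 0], [0, 0, 0], 1], [[0, 0, 0], [0, 0, 0], 1], [[0, 0, 0], [0, 0, 0], 1], [[0, 0, 0], [0, 0, 0], 1]]'

```text
clock: 15.75
tcp_pos: [0.4706, -0.2031, 0.0008]
orientation: [0.001, 0.675, 0.737, 0.0]
wrist_force: [-0.6, 0.8, 5.1]
finger_gap: 0.059
grip_force: 42.9
```

```bash
python3 -c "
from h import *
st(); go((.624,.271,.16,98))"
```

```text
15.75 [ 0.4706 -0.2031  0.0008] yaw 95.0 gap 0.059 grip 42.9 F [-0.6  0.8  5.1] [-0.56  0.38 -0.47  0.71  0.    0.92]
[459.0, 195.0, -159.0] [0.01, 0.01, -0.3]
```

Emit:
move_arm --targets '[[[0, 0, -60], [0, 0, 0], 1], [[20, 8, -115], [0, 0, 0], 1], [[70, 30, -150], [0, 0, 0], 1], [[127, 54, -160], [0, 0, 0], 1], [[184, 78, -160], [0, 0, 0], 1]]'

```text
clock: 16.38
tcp_pos: [0.5322, -0.013, 0.1616]
orientation: [0.002, 0.676, 0.737, 0.001]
wrist_force: [0.8, -1.5, -0.7]
finger_gap: 0.0588
grip_force: 43.8
```

Emit:
move_arm --targets '[[[57, 24, 0], [0, 0, 0], 1], [[114, 48, 0], [0, 0, -0.1], 1], [[171, 73, 0], [0, 0, -0.2], 1], [[228, 97, 0], [0, 0, -0.3], 1], [[270, 115, 0], [0, 0, -0.3], 1]]'

```text
clock: 17.0
tcp_pos: [0.6219, 0.2675, 0.1596]
orientation: [0.0, 0.655, 0.755, 0.0]
wrist_force: [0.3, -0.5, -0.6]
finger_gap: 0.0592
grip_force: 43.8
```

```bash
python3 -c "
from h import *
st(); go((.624,.271,.06,98),(.624,.271,.007,98))"
```

```text
17.0 [0.6219 0.2675 0.1596] yaw 98.1 gap 0.0592 grip 43.8 F [ 0.3 -0.5 -0.6] [ 0.29  0.54  0.21  1.25 -0.    1.72]
[3.0, 2.0, 100.0] [0.01, -0.0, 0.01]
[3.0, 2.0, 153.0] [0.01, -0.0, 0.01]
```

Emit:
move_arm --targets '[[[2, 1, 40], [0, 0, 0], 1], [[2, 1, 90], [0, 0, 0], 1], [[2, 1, 130], [0, 0, 0], 1], [[2, 1, 145], [0, 0, 0], 1], [[2, 1, 147], [0, 0, 0], 1]]'

```text
clock: 17.62
tcp_pos: [0.6219, 0.2668, 0.012]
orientation: [-0.0, 0.656, 0.755, -0.001]
wrist_force: [-0.9, -0.4, -0.0]
finger_gap: 0.0587
grip_force: 43.8
```

```bash
python3 -c "
from h import *
st(); go((.624,.271,.0065,98))"
```

```text
17.62 [0.6219 0.2668 0.012 ] yaw 98.0 gap 0.0587 grip 43.8 F [-0.9 -0.4 -0. ] [ 0.29  0.64  0.01  0.94 -0.    1.72]
[4.0, 3.0, 5.0] [-0.01, 0.0, 0.0]
```

Emit:
move_arm --targets '[[[3, 2, 2], [0, 0, 0], 1], [[3, 2, 4], [0, 0, 0], 1], [[3, 2, 4], [0, 0, 0], 1]]'

```text
clock: 18.0
tcp_pos: [0.6244, 0.2705, 0.0092]
orientation: [0.0, 0.656, 0.755, 0.001]
wrist_force: [-0.3, 0.4, -0.3]
finger_gap: 0.0589
grip_force: 43.8
```

Emit:
move_arm --targets '[[[0, 0, 0], [0, 0, 0], -1], [[0, 0, 0], [0, 0, 0], -1], [[0, 0, 0], [0, 0, 0], -1], [[0, 0, -50], [0, 0, 0], -1], [[0, 0, -110], [0, 0, 0], -1]]'

```text
clock: 18.62
tcp_pos: [0.6225, 0.2698, 0.1176]
orientation: [-0.001, 0.656, 0.755, -0.002]
wrist_force: [1.7, 0.3, 0.0]
finger_gap: 0.0857
grip_force: 0.0
```

```bash
python3 -c "
from h import *
st(); go((.454,.1,.16,98))"
```

```text
18.62 [0.6225 0.2698 0.1176] yaw 98.0 gap 0.0857 grip 0.0 F [1.7 0.3 0. ] [ 0.29  0.57  0.15  1.16 -0.    1.72]
[-145.0, -191.0, -42.0] [-0.02, 0.0, 0.0]
```

Emit:
move_arm --targets '[[[-45, -35, -60], [0, 0, 0], -1], [[-92, -69, -70], [0, 0, 0], -1], [[-140, -104, -70], [0, 0, 0], -1], [[-188, -138, -70], [0, 0, 0], -1], [[-235, -160, -70], [0, 0, 0], -1]]'

```text
clock: 19.25
tcp_pos: [0.4967, 0.0139, 0.1888]
orientation: [0.0, 0.656, 0.755, 0.0]
wrist_force: [0.8, 0.7, 0.4]
finger_gap: 0.0853
grip_force: 0.0
```

Emit:
move_arm --targets '[[[-8, -15, 0], [0, 0, 0], -1], [[-8, -15, 0], [0, 0, 0], -1], [[-8, -15, 0], [0, 0, 0], -1]]'

```text
clock: 19.62
tcp_pos: [0.485, 0.006, 0.1884]
orientation: [0.0, 0.656, 0.755, 0.0]
wrist_force: [-0.6, -0.5, -1.0]
finger_gap: 0.0853
grip_force: 0.0
```

```bash
python3 - <<'E'
from look import *
st(); s=env.get_state(); p=env.read_camera('wrist'); save(p,'w6.png')
part('module_mid',p,s,(.432,.072)); part('orange_foot_mid',p,s,(.454,.174)); part('grey_wheel_mid',p,s,(.624,.271))
go((.432,.072,.012,97))
E
```

```text
19.62 [0.485  0.006  0.1884] yaw 98.1 gap 0.0853 grip 0.0 F [-0.6 -0.5 -1. ] [-0.15  0.16 -0.26  1.15  0.    1.28]
module_mid [0.4323 0.0704 6.8731 0.0282] 0.89
[([0.428, 0.075, 0.019], 0.87)]
orange_foot_mid [  0.454   0.174 -40.      1.   ] 0.91
orange_foot_mid [0.4549 0.1741 5.6402 0.0436] 0.57
[([0.452, 0.177, 0.033], 0.82)]
[([0.652, 0.102, 0.037], 0.6)]
[73.0, -43.0, 176.0] [-0.0, -0.0, 0.11]
```

View pics/w6.png

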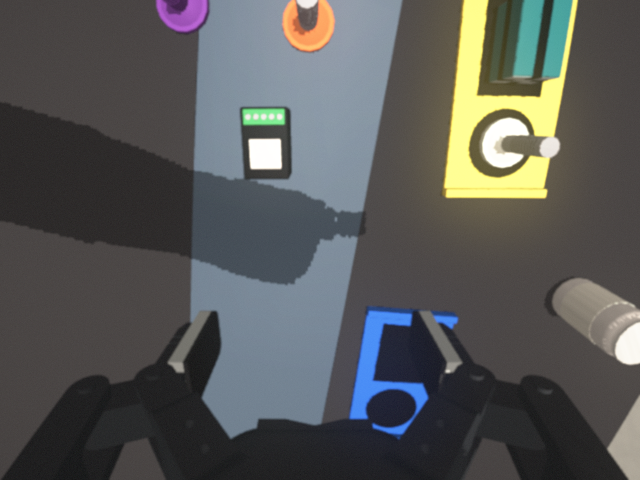

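The module at (265,143) and the orange foot at (308,22) agree with the fits, and the teal block looks right on its place.

Emit:
move_arm --targets '[[[45, -27, 10], [0, 0, 0.1], -1], [[72, -43, 55], [0, 0, 0.1], -1], [[72, -43, 110], [0, 0, 0.1], -1], [[72, -43, 155], [0, 0, 0.1], -1], [[72, -43, 177], [0, 0, 0.1], -1]]'

```text
clock: 20.6
tcp_pos: [0.43, 0.0709, 0.009]
orientation: [-0.001, 0.662, 0.749, -0.001]
wrist_force: [0.8, 0.5, -0.8]
finger_gap: 0.0856
grip_force: 0.0
```

Emit:
move_arm --targets '[[[0, 0, 0], [0, 0, 0], -1], [[0, 0, 0], [0, 0, 0], 1], [[0, 0, 0], [0, 0, 0], 1], [[0, 0, 0], [0, 0, 0], 1], [[0, 0, 0], [0, 0, 0], 1]]'

```text
clock: 21.22
tcp_pos: [0.433, 0.0705, 0.0126]
orientation: [0.001, 0.663, 0.749, 0.001]
wrist_force: [-0.5, -0.0, 6.8]
finger_gap: 0.0393
grip_force: 40.6
```

```bash
python3 -c "
from h import *
st(); go((.609,-.1433,.15,93))"
```

```text
21.23 [0.433  0.0705 0.0126] yaw 97.0 gap 0.0393 grip 40.6 F [-0.5 -0.   6.8] [-0.02  0.25 -0.64  0.68 -0.    1.43]
[-234.0, 149.0, -137.0] [0.02, 0.0, 0.4]
```

Emit:
move_arm --targets '[[[0, 0, -60], [0, 0, 0], 1], [[-15, 10, -115], [0, 0, 0], 1], [[-65, 41, -137], [0, 0, 0.2], 1], [[-117, 75, -137], [0, 0, 0.4], 1], [[-169, 108, -137], [0, 0, 0.4], 1]]'

```text
clock: 21.85
tcp_pos: [0.5612, -0.0856, 0.1497]
orientation: [0.001, 0.688, 0.725, 0.001]
wrist_force: [0.4, 0.7, -1.0]
finger_gap: 0.0393
grip_force: 41.3
```

```bash
python3 -c "
from h import *
st(); go((.609,-.1433,.15,93))"
```

```text
21.85 [ 0.5612 -0.0856  0.1497] yaw 93.0 gap 0.0393 grip 41.3 F [ 0.4  0.7 -1. ] [-0.29  0.33 -0.13  1.11  0.    1.23]
[-60.0, 45.0, -0.0] [0.02, 0.0, 0.0]
```

Emit:
move_arm --targets '[[[-40, 30, 0], [0, 0, 0], 1], [[-62, 43, 30], [0, 0, 0], 1], [[-62, 43, 80], [0, 0, 0], 1], [[-62, 43, 115], [0, 0, 0], 1], [[-62, 43, 122], [0, 0, 0], 1]]'

```text
clock: 22.48
tcp_pos: [0.6035, -0.143, 0.0237]
orientation: [-0.002, 0.688, 0.725, -0.001]
wrist_force: [-0.5, 0.1, -0.5]
finger_gap: 0.0391
grip_force: 41.2
```

```bash
python3 -c "
from h import *
st(); go((.609,-.1433,.0178,93))"
```

```text
22.48 [ 0.6035 -0.143   0.0237] yaw 93.0 gap 0.0391 grip 41.2 F [-0.5  0.1 -0.5] [-0.36  0.54 -0.15  0.89 -0.    1.16]
[-1.0, 6.0, 6.0] [-0.03, -0.01, -0.0]
```

Emit:
move_arm --targets '[[[-1, 4, 0], [0, 0, 0], 1], [[-1, 4, 1], [0, 0, 0], 1], [[-1, 4, 1], [0, 0, 0], 1]]'

```text
clock: 22.85
tcp_pos: [0.611, -0.1448, 0.027]
orientation: [0.001, 0.688, 0.726, 0.001]
wrist_force: [0.7, -0.0, -1.2]
finger_gap: 0.0391
grip_force: 41.2
```

```bash
python3 -c "
from h import *
st(); go((.609,-.1433,.0178,93))"
```

```text
22.85 [ 0.611  -0.1448  0.027 ] yaw 93.0 gap 0.0391 grip 41.2 F [ 0.7 -0.  -1.2] [-0.36  0.54 -0.13  0.9  -0.    1.16]
[2.0, -2.0, 9.0] [0.02, 0.01, 0.0]
```

Emit:
move_arm --targets '[[[1, -1, 4], [0, 0, 0], 1], [[1, -1, 7], [0, 0, 0], 1], [[1, -1, 8], [0, 0, 0], 1], [[1, -1, 8], [0, 0, 0], 1]]'

```text
clock: 23.35
tcp_pos: [0.6086, -0.1434, 0.0186]
orientation: [0.0, 0.688, 0.726, 0.0]
wrist_force: [-3.2, 1.7, 9.0]
finger_gap: 0.0393
grip_force: 42.2
```

Emit:
move_arm --targets '[[[0, 0, 0], [0, 0, 0], 0], [[0, 0, 0], [0, 0, 0], -0.6], [[0, 0, 0], [0, 0, 0], -0.6], [[0, 0, -50], [0, 0, 0], -0.6], [[0, 0, -110], [0, 0, 0], -1]]'

```text
clock: 23.98
tcp_pos: [0.6075, -0.1431, 0.1266]
orientation: [-0.002, 0.688, 0.725, -0.001]
wrist_force: [0.5, -0.5, 0.0]
finger_gap: 0.0839
grip_force: 0.0
```

```bash
python3 -c "
from h import *
st(); go((.4545,.174,.17,93))"
```

```text
23.98 [ 0.6075 -0.1431  0.1266] yaw 93.0 gap 0.0839 grip 0.0 F [ 0.5 -0.5  0. ] [-0.36  0.46 -0.    1.12 -0.    1.16]
[325.0, -136.0, -42.0] [-0.02, -0.01, 0.0]
```

Emit:
move_arm --targets '[[[55, -23, -30], [0, 0, 0], -1], [[112, -47, -45], [0, 0, 0], -1], [[169, -71, -45], [0, 0, 0], -1], [[226, -95, -45], [0, 0, 0], -1], [[283, -118, -45], [0, 0, 0], -1]]'

```text
clock: 24.6
tcp_pos: [0.4763, 0.1319, 0.1724]
orientation: [0.0, 0.688, 0.725, 0.0]
wrist_force: [0.6, 0.5, 0.7]
finger_gap: 0.0857
grip_force: 0.0
```

Emit:
move_arm --targets '[[[42, -18, 0], [0, 0, 0], -1], [[42, -18, 0], [0, 0, 0], -1], [[42, -18, 0], [0, 0, 0], -1]]'

```text
clock: 24.98
tcp_pos: [0.4574, 0.1713, 0.1723]
orientation: [0.0, 0.688, 0.726, 0.0]
wrist_force: [-0.4, -1.2, 0.8]
finger_gap: 0.0854
grip_force: 0.0
```

```bash
python3 -c "
from h import *
st(); go((.4545,.174,.028,93))"
```

```text
24.98 [0.4574 0.1713 0.1723] yaw 93.0 gap 0.0854 grip 0.0 F [-0.4 -1.2  0.8] [ 0.19  0.17 -0.28  1.11 -0.    1.71]
[3.0, -3.0, 144.0] [0.0, 0.0, 0.0]
```

Emit:
move_arm --targets '[[[3, -3, 50], [0, 0, 0], -1], [[3, -3, 100], [0, 0, 0], -1], [[3, -3, 135], [0, 0, 0], -1], [[3, -3, 143], [0, 0, 0], -1], [[3, -3, 143], [0, 0, 0], -1]]'

```text
clock: 25.6
tcp_pos: [0.4546, 0.1734, 0.0294]
orientation: [0.0, 0.689, 0.725, -0.0]
wrist_force: [-0.2, 0.2, 0.3]
finger_gap: 0.0851
grip_force: 0.0
```

Emit:
move_arm --targets '[[[0, 0, 0], [0, 0, 0], 1], [[0, 0, 0], [0, 0, 0], 1], [[0, 0, 0], [0, 0, 0], 1], [[0, 0, 0], [0, 0, 0], 1], [[0, 0, 0], [0, 0, 0], 1]]'

```text
clock: 26.22
tcp_pos: [0.4542, 0.1743, 0.0296]
orientation: [0.0, 0.688, 0.726, 0.0]
wrist_force: [-0.2, -0.2, 1.5]
finger_gap: 0.015
grip_force: 39.2
```

```bash
python3 -c "
from h import *
st(); go((.6135,-.2249,.18,93))"
```

```text
26.23 [0.4542 0.1743 0.0296] yaw 93.0 gap 0.015 grip 39.2 F [-0.2 -0.2  1.5] [ 0.2   0.31 -0.5   0.76 -0.    1.72]
[-407.0, 138.0, -150.0] [0.0, -0.0, 0.0]
```

Emit:
move_arm --targets '[[[0, 0, -60], [0, 0, 0], 1], [[-15, 5, -115], [0, 0, 0], 1], [[-65, 22, -150], [0, 0, 0], 1], [[-122, 41, -150], [0, 0, 0], 1], [[-180, 60, -150], [0, 0, 0], 1]]'

```text
clock: 26.85
tcp_pos: [0.524, -0.0038, 0.1799]
orientation: [0.001, 0.688, 0.726, 0.0]
wrist_force: [1.0, 0.7, -1.3]
finger_gap: 0.0149
grip_force: 39.6
```

Emit:
move_arm --targets '[[[-58, 20, 0], [0, 0, 0], 1], [[-116, 39, 0], [0, 0, 0], 1], [[-174, 59, 0], [0, 0, 0], 1], [[-227, 78, 0], [0, 0, 0], 1], [[-227, 78, 0], [0, 0, 0], 1]]'

```text
clock: 27.48
tcp_pos: [0.6136, -0.229, 0.1774]
orientation: [-0.0, 0.69, 0.724, -0.0]
wrist_force: [-1.3, 1.5, -0.8]
finger_gap: 0.0151
grip_force: 39.5
```

```bash
python3 -c "
from h import *
st(); go((.6135,-.2249,.037,93))"
```

```text
27.48 [ 0.6136 -0.229   0.1774] yaw 92.7 gap 0.0151 grip 39.5 F [-1.3  1.5 -0.8] [-0.48  0.49  0.18  1.26 -0.    1.04]
[4.0, 0.0, 140.0] [-0.01, 0.0, -0.03]
```

Emit:
move_arm --targets '[[[3, 0, 45], [0, 0, 0], 1], [[3, 0, 95], [0, 0, 0], 1], [[3, 0, 128], [0, 0, 0], 1], [[3, 0, 134], [0, 0, 0], 1], [[3, 0, 134], [0, 0, 0], 1]]'

```text
clock: 28.1
tcp_pos: [0.613, -0.2214, 0.0458]
orientation: [-0.0, 0.688, 0.726, -0.0]
wrist_force: [-0.2, 0.2, -1.1]
finger_gap: 0.015
grip_force: 39.6
```

```bash
python3 -c "
from h import *
st(); go((.6135,-.2249,.0365,93))"
```

```text
28.1 [ 0.613  -0.2214  0.0458] yaw 93.0 gap 0.015 grip 39.6 F [-0.2  0.2 -1.1] [-0.47  0.56 -0.03  0.97  0.    1.05]
[-3.0, 0.0, 9.0] [-0.0, -0.0, 0.0]
```

Emit:
move_arm --targets '[[[-3, 0, 4], [0, 0, 0], 1], [[-3, 0, 7], [0, 0, 0], 1], [[-3, 0, 9], [0, 0, 0], 1], [[-3, 0, 9], [0, 0, 0], 1]]'

```text
clock: 28.6
tcp_pos: [0.613, -0.225, 0.0363]
orientation: [-0.0, 0.688, 0.725, -0.0]
wrist_force: [1.1, -0.4, -0.6]
finger_gap: 0.0152
grip_force: 39.6
```

Emit:
move_arm --targets '[[[0, 0, 0], [0, 0, 0], 0.3], [[0, 0, 0], [0, 0, 0], -0.4], [[0, 0, 0], [0, 0, 0], -0.4], [[0, 0, -50], [0, 0, 0], -0.4], [[0, 0, -110], [0, 0, 0], -0.4]]'

```text
clock: 29.22
tcp_pos: [0.612, -0.2244, 0.1459]
orientation: [-0.002, 0.688, 0.725, -0.001]
wrist_force: [1.2, -0.3, 0.5]
finger_gap: 0.0596
grip_force: 0.0
```

```bash
python3 -c "
from h import *
st(); go((.47,-.25,.24,93))"
```

```text
29.23 [ 0.612  -0.2244  0.1459] yaw 93.0 gap 0.0596 grip 0.0 F [ 1.2 -0.3  0.5] [-0.47  0.5   0.11  1.19 -0.    1.04]
[-18.0, -143.0, -94.0] [-0.02, -0.01, 0.0]
```

Emit:
move_arm --targets '[[[0, -20, -50], [0, 0, 0], -0.4], [[-10, -65, -90], [0, 0, 0], -0.4], [[-18, -110, -94], [0, 0, 0], -0.4], [[-18, -143, -94], [0, 0, 0], -0.4], [[-18, -143, -94], [0, 0, 0], -0.4]]'

```text
clock: 29.85
tcp_pos: [0.4695, -0.2505, 0.2411]
orientation: [0.0, 0.689, 0.725, -0.0]
wrist_force: [0.3, -0.4, -0.5]
finger_gap: 0.0598
grip_force: 0.0
```

```bash
python3 - <<'E'
from fit import *
st(); g={'profile_mid':(.637,.182),'module_mid':(.609,-.1433),'white_foot_mid':(.6484,.1015),'orange_foot_mid':(.6135,-.225),'grey_wheel_mid':(.624,.271)}
for n in ('scene','side'):
    p=env.read_camera(n); save(p,n+'9.png'); 
    for t,v in g.items():
        b=min(env.landmark_of(t,p),key=lambda d:np.linalg.norm(np.array(d['centre'][:2])-v),default=None)
        print(t,b and np.round((np.array(b['centre'])-[*v,0])*1000))
    big=cv2.resize(p['pixels'][140:440,180:480],(800,600) if 0 else (600,600),interpolation=cv2.INTER_CUBIC); save({'pixels':big},n+'9c.png')
E
```

```text
29.85 [ 0.4695 -0.2505  0.2411] yaw 92.9 gap 0.0598 grip 0.0 F [ 0.3 -0.4 -0.5] [-0.64  0.23 -0.05  1.3  -0.    0.88]
profile_mid [ 0.  1. 28.]
module_mid [ 2.  1. 24.]
white_foot_mid [ 1.  2. 38.]
orange_foot_mid [-4. -1. 38.]
grey_wheel_mid [-1.  2. 24.]
profile_mid [ 1.  5. 24.]
module_mid [-1.  1. 21.]
white_foot_mid [-1.  2. 41.]
orange_foot_mid [-4.  6. 41.]
grey_wheel_mid [ 4.  6. 20.]
```

View pics/scene9c.png

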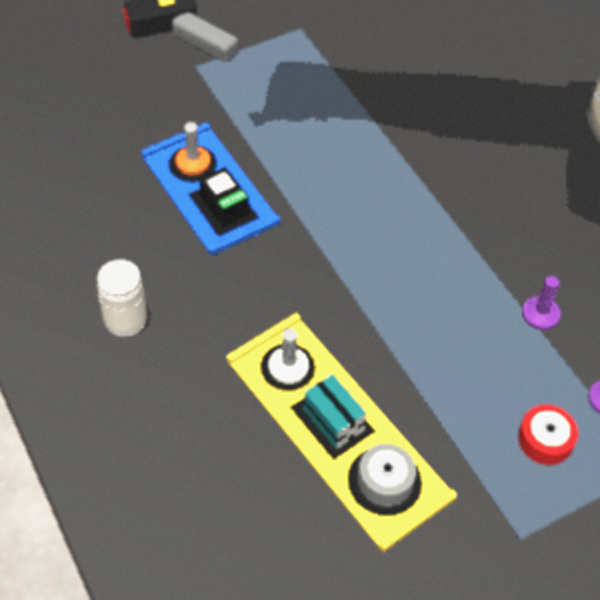

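View pics/side9c.png

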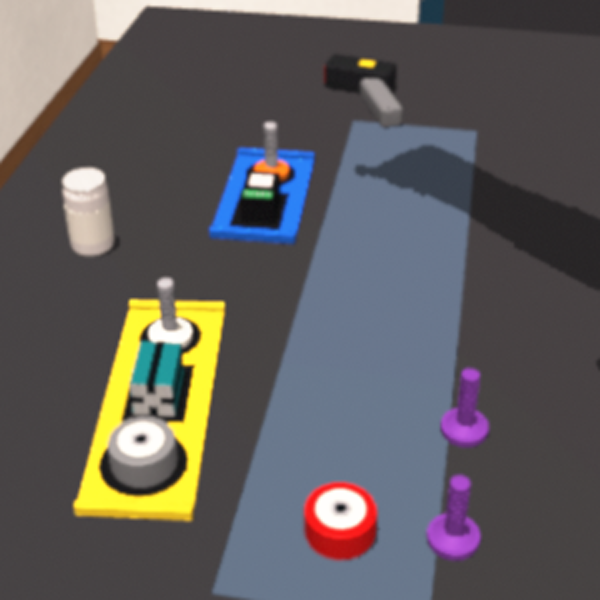

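Both views show all five parts upright and centred on their dark places. The red wheel, can and scanner are where they were.

```bash
python3 -c "
from h import *
print(env.hand_in())"
```

```text
the job is handed in; nothing more can be done
None
```

I placed all five parts upright on their boards, centred to within a few millimetres by the camera checks, left the red wheel, can and scanner alone, and handed the job in at about 30 s; no verdict came back.

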